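# Find the rattling sample canister

### The job

One of the three sealed white canisters still has a grinding ball inside, which rattles when shaken. Take them in the order of their coasters - purple, then yellow, then red: pick each one up by itself, shake it briskly from side to side above its coaster a few times, about 4 cm to each side through the middle, feel whether it rattles, and stand it back upright in the middle of the same coaster and let go. When all three have been tried, pick up the one that rattled and present it: finish holding it still and upright in the gripper, about 15 cm above the middle of the green hand-over disc, with the two quiet ones standing on their coasters and nothing else on the bench disturbed.

Things in the scene. Friction and masses are not known exactly. Their poses are not given: they have to be found in the camera images.
- canister_1: sealed opaque canister, 58 mm across, 85 mm high: white body, ribbed blue cap (top 30 mm), 0.3 to 0.85 kg (varies); origin: centre of its underside, z up its axis. The three look alike. One, any, holds a 0.21 kg ball on soft springs: after brisk sideways shaking it swings on, level, about 5 times a second for 1 s or more: side force on the still gripper swings some 1 N, the others' stays steady
- canister_2: sealed opaque canister, 58 mm across, 85 mm high: white body, ribbed blue cap (top 30 mm), 0.3 to 0.85 kg (varies); origin: centre of its underside, z up its axis. The three look alike. One, any, holds a 0.21 kg ball on soft springs: after brisk sideways shaking it swings on, level, about 5 times a second for 1 s or more: side force on the still gripper swings some 1 N, the others' stays steady
- canister_3: sealed opaque canister, 58 mm across, 85 mm high: white body, ribbed blue cap (top 30 mm), 0.3 to 0.85 kg (varies); origin: centre of its underside, z up its axis. The three look alike. One, any, holds a 0.21 kg ball on soft springs: after brisk sideways shaking it swings on, level, about 5 times a second for 1 s or more: side force on the still gripper swings some 1 N, the others' stays steady
- coaster_purple: purple round coaster, fixed flat on the bench, 104 mm across, 3 mm thick; origin: centre of its underside, on the bench; a canister stands on it at the start. The three coasters lie in a row across the robot's front, 140 mm or more apart; which colour lies where varies
- coaster_yellow: yellow round coaster, fixed flat on the bench, 104 mm across, 3 mm thick; origin: centre of its underside, on the bench; a canister stands on it at the start. The three coasters lie in a row across the robot's front, 140 mm or more apart; which colour lies where varies
- coaster_red: red round coaster, fixed flat on the bench, 104 mm across, 3 mm thick; origin: centre of its underside, on the bench; a canister stands on it at the start. The three coasters lie in a row across the robot's front, 140 mm or more apart; which colour lies where varies
- handover: green round hand-over disc with a white ring, fixed flat on the bench beyond the coasters, 120 mm across, 3 mm thick; origin: centre of its underside, on the bench. Beyond it, at the far edge of the bench, stand a fixed tube rack and a tip box, under 120 mm high
- wash_bottle: bystander: loose ivory wash bottle with label and thin bent spout, 64 mm across, 205 mm high over all; origin: centre of its underside
- beaker: bystander: loose clear beaker, 76 mm across, 95 mm high; origin: centre of its underside
- rotor_lid: bystander: loose black round rotor lid with a steel knob, 124 mm across, 45 mm high; origin: centre of its underside
- dish_stack: bystander: loose stack of three flat round glass dishes, 90 mm across, 41 mm high; origin: centre of its underside
- capped_tube: bystander: loose clear tube with blue cap lying on a small grey cradle, 117 mm long, 33 mm wide and high; origin: on the bench below its middle, x along the tube away from the cap
Mind the look-alikes: they are no part of the job. What is shaped like the canister_1 but orange or pink is not meant.

How it is judged:
By the outcome, as a careful person would: the job done as asked, in the order asked, and still so for the second after the job is handed in, while the arm keeps its last pose, push and grip.
It also fails if it takes over 72 s, if anything falls off the work surface, if the arm or the gripper's body presses on something with over 40 N, if the wrist force passes 120 N, or if a joint passes its speed limit or range.

### The arm

A 6-joint arm with a two-finger parallel gripper is mounted at the origin on the work surface. World frame = base frame: x ahead of the robot, y to its left, z up, the work surface at z = 0. Lengths are in m, angles in rad, forces in N, time in s.
With the tool pointing down it reaches from about 0.275 to 0.75 m from the base axis. Payload 10.2 kg.
Tool frame: the origin (TCP) lies midway between the tips of the shut fingers; the grasp point (between the pads) lies 19 mm behind it; z points along the fingers, y is the direction in which the jaws open and shut (so a half turn about z gives the same grasp; the last joint's range is limited). The gripper opens to 88 mm and grips with 3 to 60 N. Pads are 18 mm wide; open, the fingers measure 123 mm over their backs; the gripper's body (75 mm by 187 mm) begins 45 mm behind the grasp point.
Start: joints at [-1.502, 0.313, 1.498, -0, 1.331, -0.223], TCP at [0.151, -0.503, 0.212] pointing down, gripper open.
Joint ranges: [-2.94, 2.94], [-0.97, 2.17], [0.19, 2.56], [-1.23, 4.37], [0.02, 3.11], [-2.88, 2.88]. Speed limits (rad/s): [2.39, 2.39, 3.01, 3.14, 3.14, 3.14].

### API

Orientations are given as [roll, pitch, yaw] about the fixed x, y, z axes, in that order (R = Rz(yaw) Ry(pitch) Rx(roll)).
In Python, from station import arm gives the robot as it stands.
- The arm moves only by the tool jog_arm, never from a script. Its argument "series" is a list of rows, each a list of 6 numbers: the shift along the tool's x, y, z in m, then the turn, a rotation vector about the tool's x, y, z in degrees. A call has exactly 8 rows; each row is the pose to reach, as a shift and turn from the pose commanded when the call began, along the tool's axes at that moment; what a row does not reach only later rows make up. A row lasts 1/12 s, in which the tool goes at most 41.7 mm and 7.16 degrees, less where a joint would pass 70% of its speed; a pose out of reach is approached as far as the arm can. A call with a gripper value outside its range is refused whole. "claw" is the closure, from 0 (fully open) to 1 (shut), set as the call begins (left out, the last holds). The fingers move at their own pace and stop on an object; "newtons" is the grip in N (left out, the last holds). Time passes only in rows, so rows that repeat a pose let the fingers close, or fill a call up. It gives the time, the measured TCP pose, the force and the opening at its end, in the units of the state.
- arm.get_state(): the state, without advancing time (a new reading comes with each control period).
- arm.snapshot(name): name is "scene" or "side" or "wrist"; returns (picture, depth): 400x640x3 uint8, red, green, blue; 400x640 float32, m along the optical axis (not along the pixel's ray), 0 where there is no reading.
- arm.camera_model(name): a dict with "mtx" (3x3 intrinsics, pixels), "R" (3x3) and "t" (3): a world point X has camera coordinates R X + t. Camera axes: x right, y down, z forward; pixel columns grow to the right and rows downward; lengths in m; the calibration is good to about 2 mm. A picture is of the moment at which its call begins: read the wrist's pose just before it. camera_model takes no time and is no camera call; for the wrist camera it gives the pose at the moment of the call.
- arm.job_done(): hands the job in, once; it reports no verdict.
Trained networks look in the newest picture that a camera, given by its name, has taken for a name from the list of things; names that differ only in an ending like _2 or _b are one class to them, and where a whole thing is asked for, a point or a joint stands for the part that bears it (a point fixed in the world has none). Each returns a list of dicts, best first, with "conf" (0 to 1); they miss things now and then, are a little off and sometimes report something else, mostly with a low value. They report only what shows in the picture. A call takes as long as a camera call. They do not tell look-alikes from the thing itself.
- arm.look_for(camera, query): "extent" ([centre column, centre row, width, height] in pixels, round what is visible of it).
The state is a dict: "time": time; "joint_positions": joint angles; "joint_vel": joint speeds; "joint_efforts": joint torques, N m; "ee_pos": TCP position; "eef_rot": TCP orientation; "ft_force": force on the tool from outside, world axes, zero at the start; "moment": the same for the moment, N m; "finger_gap": finger opening in m.
Only numpy, scipy, OpenCV 4.12 (cv2) and the standard library are available. Lean on these libraries where they do the work, as an engineer would, in place of code of your own. Each camera call takes 0.05 s, during which the arm holds its last target.

## Working session

There is one attempt and no reset: what is moved stays moved. The work goes in short steps, Python scripts to look and compute and a tool call to move; the robot and the scene stay as the last step left them, time stands still between calls to the robot, and variables do not carry over. Pictures are saved under pics/ and viewed, and the job is handed in when it is done.

Besides the shell and the picture viewer there is one more tool, called after ">>>" as name([rows], argument=value, ...), one row to a line, values as JSON. jog_arm: Moves the arm, as the interface text tells. Its arguments: {"type":"object","properties":{"series":{"type":"array"},"claw":{"type":"number"},"newtons":{"type":"number"}},"required":["series"]}

```bash
ls; mkdir -p pics
python3 - <<'E'
from station import arm
import cv2
s=arm.get_state()
print({k:s[k] for k in ('time','ee_pos','eef_rot','ft_force','finger_gap')})
for n in ('scene','side'):
    p,d=arm.snapshot(n); cv2.imwrite(f'pics/{n}0.png',p[:,:,::-1])
    import numpy as np
    np.savez(f'{n}0.npz',p=p,d=d,**arm.camera_model(n))
    for q in ('canister_1','coaster_purple','coaster_yellow','coaster_red','handover'):
        print(n,q,[(np.round(r['extent']).tolist(),round(r['conf'],2)) for r in arm.look_for(n,q)])
E
```

```text
pics
{'time': 0.0, 'ee_pos': array([ 0.1509947 , -0.50251725,  0.21168172]), 'eef_rot': array([-3.14032778e+00, -2.55819044e-04,  2.91835614e-01]), 'ft_force': array([-0.41459615, -0.62348684, -0.69971892]), 'finger_gap': 0.08819201776578763}
scene canister_1 [([382.0, 194.0, 23.0, 33.0], 0.86), ([263.0, 161.0, 24.0, 34.0], 0.75), ([261.0, 189.0, 28.0, 32.0], 0.72), ([323.0, 186.0, 23.0, 37.0], 0.72), ([196.0, 161.0, 25.0, 30.0], 0.71), ([255.0, 238.0, 27.0, 32.0], 0.56)]
scene coaster_purple [([324.0, 196.0, 35.0, 19.0], 0.94)]
scene coaster_yellow [([381.0, 204.0, 38.0, 29.0], 0.83)]
scene coaster_red [([261.0, 201.0, 37.0, 25.0], 0.92)]
scene handover [([304.0, 259.0, 42.0, 36.0], 0.59)]
side canister_1 [([293.0, 172.0, 18.0, 31.0], 0.8), ([273.0, 255.0, 22.0, 33.0], 0.77), ([367.0, 241.0, 24.0, 34.0], 0.65), ([313.0, 246.0, 22.0, 35.0], 0.64), ([288.0, 312.0, 24.0, 41.0], 0.61)]
side coaster_purple [([292.0, 220.0, 34.0, 17.0], 0.52)]
side coaster_yellow [([293.0, 187.0, 34.0, 17.0], 0.52), ([315.0, 260.0, 36.0, 22.0], 0.42)]
side coaster_red [([316.0, 260.0, 39.0, 21.0], 0.55)]
side handover [([367.0, 214.0, 37.0, 25.0], 0.86)]
```

View pics/scene0.png

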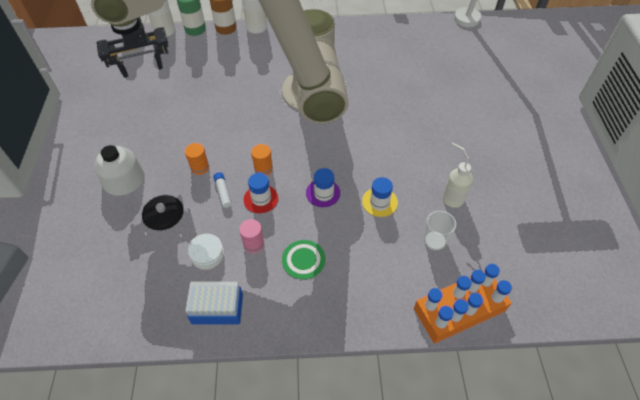

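View pics/side0.png

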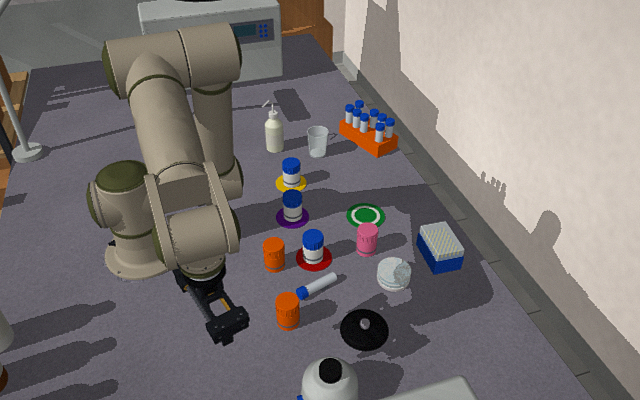

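Run:
```python
import cv2
p=cv2.imread('pics/scene0.png')[130:290,170:430]
cv2.imwrite('pics/crop0.png',cv2.resize(p,None,fx=3,fy=3,interpolation=cv2.INTER_CUBIC))
```

```text
(no output)
```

View pics/crop0.png

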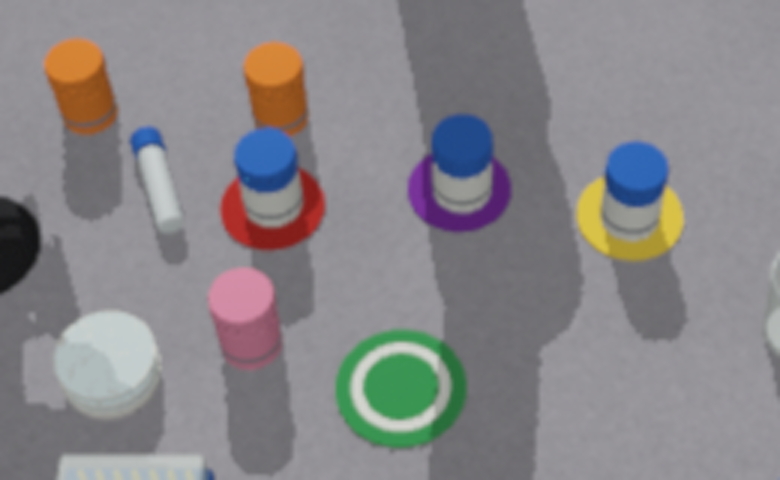

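The wanted canisters are the white ones with blue caps: purple coaster (323,186), yellow (381,194) and red (260,190). The look-alikes to leave alone are orange at (263,161) and (196,161), and pink at (253,237). The big white bottle at (119,170) and the tube at (222,190) are different things. Next I'll measure positions.

```bash
cat > h.py <<'E'
import numpy as np,cv2
def world(p,d,mtx,R,t):
    v,u=np.mgrid[0:400,0:640]
    pc=np.stack([(u-mtx[0,2])/mtx[0,0]*d,(v-mtx[1,2])/mtx[1,1]*d,d],-1)
    W=(pc-t)@R
    return W
def plane(uv,z,mtx,R,t):
    uv=np.asarray(uv,float)
    r=np.c_[(uv[:,0]-mtx[0,2])/mtx[0,0],(uv[:,1]-mtx[1,2])/mtx[1,1],np.ones(len(uv))]@R
    c=-R.T@t
    return c+r*((z-c[2])/r[:,2])[:,None]
def circ(x,y):
    A=np.c_[2*x,2*y,np.ones(len(x))];s=np.linalg.lstsq(A,x*x+y*y,rcond=None)[0]
    return s[0],s[1],np.sqrt(s[2]+s[0]**2+s[1]**2)
E
python3 - <<'E'
from h import *
from scipy import ndimage as nd
for n in('scene','side'):
    f=np.load(n+'0.npz');p,d=f['p'],f['d'];K=(f['mtx'],f['R'],f['t'])
    W=world(p,d,*K); hsv=cv2.cvtColor(p,cv2.COLOR_RGB2HSV);H,S,V=[hsv[...,i].astype(int) for i in range(3)]
    ok=(d>0)
    bench=W[ok&(abs(W[...,2])<.02)][:,2]; print(n,'bench z',np.median(bench), 'cam',-K[1].T@K[2])
    reach=(W[...,0]>0.2)&(W[...,0]<.9)&(abs(W[...,1])<.6)
    for c,m in dict(purple=(H>128)&(H<150)&(S>100),yellow=(H>20)&(H<32)&(S>120),red=((H<5)|(H>175))&(S>170),green=(H>50)&(H<75)&(S>100)).items():
        m=m&reach&(abs(W[...,2])<.02); l,k=nd.label(m)
        if k==0: print(n,c,'none');continue
        i=np.argmax(nd.sum(m,l,range(1,k+1)))+1; m=(l==i)
        cnt=max(cv2.findContours(m.astype(np.uint8),0,1)[0],key=cv2.contourArea)
        hull=cv2.convexHull(cnt)[:,0]
        P=plane(hull,.003,*K); print(n,c,'circle',np.round(circ(P[:,0],P[:,1]),4),'n',m.sum(), 'bbox',P[:,:2].min(0).round(3),P[:,:2].max(0).round(3))
    # blue caps tops
    m=(H>100)&(H<125)&(S>120)&reach&(W[...,2]>.05)&ok
    l,k=nd.label(m)
    for i in range(1,k+1):
        q=W[l==i]
        if len(q)<80: continue
        z=np.percentile(q[:,2],95); top=q[q[:,2]>z-.006]
        print(n,'cap',np.round(top.mean(0),4),'ztop',round(z,4),len(q),'bb',top.min(0).round(3),top.max(0).round(3))
    # other objects
    m=reach&ok&(W[...,2]>.012); l,k=nd.label(m)
    for i in range(1,k+1):
        q=W[l==i]
        if len(q)>60: print(n,'obj',q.min(0).round(3),q.max(0).round(3),p[l==i].mean(0).round(),len(q))
E
```

```text
scene bench z 0.00012972904613580197 cam [ 1.31634423 -0.0335237   1.20255072]
scene purple circle [0.4486 0.0097 0.0505] n 357 bbox [ 0.408 -0.04 ] [0.498 0.059]
scene yellow circle [0.4903 0.1738 0.0508] n 380 bbox [0.447 0.124] [0.541 0.224]
scene red circle [ 0.4601 -0.1751  0.0485] n 316 bbox [ 0.423 -0.224] [ 0.509 -0.129]
scene green circle [ 0.6672 -0.0548  0.0586] n 480 bbox [ 0.608 -0.112] [0.725 0.003]
scene cap [0.4521 0.0121 0.0886] ztop 0.0913 342 bb [ 0.422 -0.015  0.085] [0.479 0.039 0.094]
scene cap [ 0.4586 -0.1734  0.0883] ztop 0.091 343 bb [ 0.43  -0.202  0.085] [ 0.486 -0.145  0.093]
scene cap [0.4937 0.1726 0.0886] ztop 0.0914 345 bb [0.463 0.145 0.085] [0.519 0.201 0.094]
scene cap [0.7961 0.3633 0.1183] ztop 0.1214 471 bb [0.767 0.312 0.115] [0.824 0.415 0.123]
scene cap [0.8265 0.4184 0.1184] ztop 0.1217 159 bb [0.813 0.404 0.116] [0.841 0.434 0.123]
scene cap [0.8384 0.2518 0.1183] ztop 0.1211 149 bb [0.823 0.237 0.115] [0.855 0.267 0.123]
scene cap [0.8627 0.3243 0.1185] ztop 0.1216 316 bb [0.839 0.293 0.116] [0.884 0.358 0.124]
scene cap [0.884  0.2693 0.1
[... 2619 characters left out ...]
[102. 114. 130.] 1713
side obj [ 0.582 -0.226  0.012] [ 0.641 -0.163  0.09 ] [170.  81. 111.] 594
side obj [ 0.426 -0.209  0.012] [ 0.484 -0.149  0.093] [ 62.  88. 142.] 624
side obj [ 0.315 -0.204  0.012] [ 0.374 -0.141  0.091] [168.  70.   7.] 632
side obj [ 0.595 -0.367  0.012] [ 0.685 -0.275  0.047] [153. 159. 159.] 878
side obj [ 0.371 -0.325  0.012] [ 0.489 -0.268  0.036] [113. 127. 154.] 427
side obj [ 0.3   -0.401  0.012] [ 0.357 -0.34   0.09 ] [168.  69.   6.] 760
side obj [ 0.2   -0.589  0.304] [ 0.21  -0.558  0.348] [24. 25. 29.] 102
side obj [ 0.44  -0.52   0.012] [ 0.557 -0.403  0.049] [16. 15. 17.] 1588
side obj [ 0.288 -0.6    0.03 ] [ 0.418 -0.547  0.134] [100. 102. 102.] 612
```

```bash
cat >> h.py <<'E'
from scipy.spatial.transform import Rotation as Ro
def to(target,yaw=0.0,quiet=False):
    from station import arm
    s=arm.get_state();R=Ro.from_euler('xyz',s['eef_rot'])
    d=R.inv().apply(np.array(target)-s['ee_pos'])
    rv=(R.inv()*Ro.from_euler('xyz',[np.pi,0,yaw])).as_rotvec(degrees=True)
    print('t',round(s['time'],2),'pos',s['ee_pos'].round(4),'rpy',s['eef_rot'].round(4),'F',s['ft_force'].round(2),'gap',round(s['finger_gap'],4))
    print('shift mm',(d*1000).round(1),'turn',rv.round(2),'n',np.linalg.norm(d).round(3))
E
python3 -c "
from h import *
to([.45,.008,.2])"
```

```text
t 0.6 pos [ 0.151  -0.5028  0.2122] rpy [-3.1416 -0.      0.2918] F [-0.92 -0.31 -0.27] gap 0.0883
shift mm [ 433.3 -403.2   12.2] turn [-0.   -0.   16.72] n 0.592
```

>>> jog_arm([
  [0.015,-0.014,0,0,0,0],
  [0.04,-0.037,0,0,0,2],
  [0.068,-0.063,0,0,0,5],
  [0.097,-0.09,0.002,0,0,8],
  [0.126,-0.117,0.003,0,0,11],
  [0.155,-0.144,0.005,0,0,14],
  [0.184,-0.171,0.006,0,0,16],
  [0.213,-0.198,0.007,0,0,16.7],
], claw=0, newtons=40)

```text
time: 1.27
ee_pos: [0.2985, -0.2502, 0.2053]
eef_rot: [3.141, -0.0, -0.002]
ft_force: [1.9, 0.2, 0.8]
finger_gap: 0.0884
```

```bash
python3 -c "
from h import *
to([.45,.008,.2])"
```

```text
t 1.27 pos [ 0.2985 -0.2502  0.2053] rpy [ 3.1412e+00 -4.0000e-04 -2.2000e-03] F [1.88 0.2  0.85] gap 0.0884
shift mm [ 150.9 -258.5    5.3] turn [ 0.03 -0.02 -0.12] n 0.299
```

>>> jog_arm([
  [0.02,-0.034,0,0,0,0],
  [0.04,-0.068,0,0,0,0],
  [0.06,-0.103,0.002,0,0,0],
  [0.08,-0.138,0.004,0,0,0],
  [0.1,-0.172,0.005,0,0,0],
  [0.12,-0.207,0.005,0,0,0],
  [0.14,-0.24,0.005,0,0,0],
  [0.15,-0.2585,0.005,0,0,0],
])

```text
time: 1.93
ee_pos: [0.4491, 0.0098, 0.2003]
eef_rot: [-3.141, -0.001, 0.003]
ft_force: [-0.8, -1.2, -0.5]
finger_gap: 0.0883
```

Run:
```python
from h import *
from station import arm
to([.45,.008,.1])
K=arm.camera_model('wrist')
p,d=arm.snapshot('wrist'); cv2.imwrite('pics/w0.png',p[:,:,::-1]); np.savez('w0.npz',p=p,d=d,**K)
```

```text
t 1.93 pos [0.4491 0.0098 0.2003] rpy [-3.1412e+00 -7.0000e-04  2.7000e-03] F [-0.79 -1.23 -0.52] gap 0.0883
shift mm [  0.8   1.8 100.3] turn [-0.02 -0.04  0.16] n 0.1
```

View pics/w0.png

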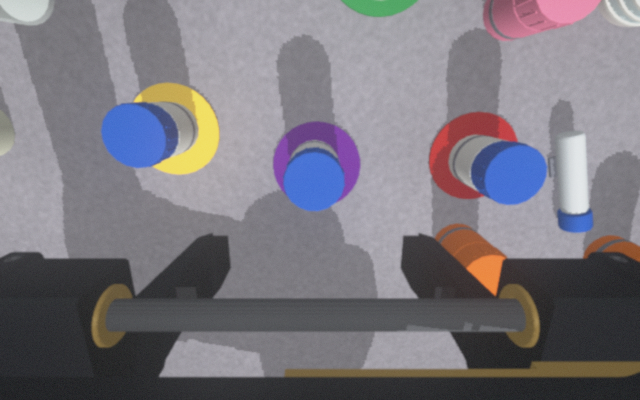

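The wrist view shows all three canisters on their coasters: yellow at about (175,128), purple (316,166) and red (474,155). I'll measure from this picture.

```bash
cat >> h.py <<'E'
from scipy import ndimage as nd
def measure(f,names=('purple','yellow','red','green')):
    p,d=f['p'],f['d'];K=(np.array(f['mtx']),np.array(f['R']),np.array(f['t']))
    W=world(p,d,*K); hsv=cv2.cvtColor(p,cv2.COLOR_RGB2HSV);H,S,V=[hsv[...,i].astype(int) for i in range(3)]
    ok=d>0
    M=dict(purple=(H>128)&(H<150)&(S>100),yellow=(H>20)&(H<32)&(S>120),red=((H<5)|(H>175))&(S>170),green=(H>50)&(H<75)&(S>100))
    print('bench',np.median(W[ok&(abs(W[...,2])<.02)][:,2]).round(4))
    for c in names:
        m=M[c]&(abs(W[...,2])<.02); l,k=nd.label(m)
        if k==0: print(c,'none');continue
        m=l==np.argmax(nd.sum(m,l,range(1,k+1)))+1
        cnt=max(cv2.findContours(m.astype(np.uint8),0,1)[0],key=cv2.contourArea)
        P=plane(cv2.convexHull(cnt)[:,0],.003,*K); print(c,'circle',np.round(circ(P[:,0],P[:,1]),4),'n',m.sum())
    m=(H>100)&(H<125)&(S>120)&(W[...,2]>.05)&(W[...,0]>.3)&(W[...,0]<.75)&ok; l,k=nd.label(m)
    for i in range(1,k+1):
        q=W[l==i]
        if len(q)<300: continue
        z=np.percentile(q[:,2],95); tm=(l==i)&(W[...,2]>z-.006)
        cnt=max(cv2.findContours(tm.astype(np.uint8),0,1)[0],key=cv2.contourArea)
        P=plane(cv2.convexHull(cnt)[:,0],np.median(W[tm][:,2]),*K)
        print('cap circle',np.round(circ(P[:,0],P[:,1]),4),'ztop',z.round(4),'mean',W[tm].mean(0).round(4))
E
python3 -c "
from h import *
measure(np.load('w0.npz'))"
```

```text
bench 0.0004
purple circle [0.4475 0.0081 0.0511] n 2432
yellow circle [0.4889 0.1725 0.0513] n 2876
red circle [ 0.1309 -0.0543  0.3912] n 1
green circle [ 0.6645 -0.0558  0.0576] n 829
cap circle [0.492  0.1706 0.0288] ztop 0.0893 mean [0.4925 0.1708 0.0881]
cap circle [ 0.4575 -0.1738  0.0291] ztop 0.0895 mean [ 0.458  -0.174   0.0882]
cap circle [0.4507 0.0108 0.0286] ztop 0.0894 mean [0.4512 0.0107 0.0882]
```

>>> jog_arm([
  [0.001,0,0.02,0,0,0],
  [0.0014,0,0.05,0,0,0],
  [0.0014,0,0.08,0,0,0],
  [0.0014,0,0.11,0,0,0],
  [0.0014,0,0.135,0,0,0],
  [0.0014,0,0.152,0,0,0],
  [0.0014,0,0.161,0,0,0],
  [0.0014,0,0.164,0,0,0],
])

```text
time: 2.65
ee_pos: [0.4489, 0.0067, 0.0352]
eef_rot: [-3.141, 0.002, 0.0]
ft_force: [-0.1, 0.6, 1.4]
finger_gap: 0.088
```

```bash
python3 -c "
from h import *
to([.4505,.009,.036])"
```

```text
t 2.65 pos [0.4489 0.0067 0.0352] rpy [-3.1411e+00  1.9000e-03  2.0000e-04] F [-0.06  0.55  1.39] gap 0.088
shift mm [ 1.6 -2.3 -0.8] turn [-0.03  0.11  0.01] n 0.003
```

>>> jog_arm([
  [0.001,-0.0022,0,0,0,0],
  [0.001,-0.0022,0,0,0,0],
  [0.001,-0.0022,0,0,0,0],
  [0.001,-0.0022,0,0,0,0],
  [0.001,-0.0022,0,0,0,0],
  [0.001,-0.0022,0,0,0,0],
  [0.001,-0.0022,0,0,0,0],
  [0.001,-0.0022,0,0,0,0],
], claw=1, newtons=40)

```text
time: 3.32
ee_pos: [0.4509, 0.0092, 0.037]
eef_rot: [-3.141, -0.001, 0.0]
ft_force: [0.2, 5.3, 5.8]
finger_gap: 0.0569
```

```bash
python3 -c "
from h import *
to([.4473,.0078,.12])"
```

```text
t 3.32 pos [0.4509 0.0092 0.037 ] rpy [-3.1412e+00 -1.5000e-03  2.0000e-04] F [0.19 5.34 5.81] gap 0.0569
shift mm [ -3.4   1.3 -83. ] turn [-0.02 -0.09  0.01] n 0.083
```

>>> jog_arm([
  [0,0,-0.005,0,0,0],
  [-0.001,0,-0.018,0,0,0],
  [-0.002,0,-0.036,0,0,0],
  [-0.003,0.001,-0.054,0,0,0],
  [-0.003,0.001,-0.07,0,0,0],
  [-0.003,0.001,-0.08,0,0,0],
  [-0.003,0.001,-0.084,0,0,0],
  [-0.003,0.001,-0.084,0,0,0],
])

```text
time: 3.98
ee_pos: [0.4473, 0.0077, 0.1206]
eef_rot: [3.141, -0.0, 0.0]
ft_force: [0.0, -0.2, -5.7]
finger_gap: 0.0568
```

```bash
python3 -c "
from h import *
to([.4473,.0078,.12])"
```

```text
t 3.98 pos [0.4473 0.0077 0.1206] rpy [ 3.1412e+00 -5.0000e-04  3.0000e-04] F [ 0.04 -0.21 -5.72] gap 0.0568
shift mm [-0.  -0.1  0.6] turn [ 0.02 -0.03  0.02] n 0.001
```

Run:
```python
import numpy as np
def amp(seq,f,tau=.02,z=.03):
    T=1/12;dt=.0005;tt=np.arange(0,len(seq)*T+.6,dt)
    c=np.interp(tt,np.arange(len(seq)+1)*T,[0]+list(seq))*1e-3
    w=2*np.pi*f;y=0;v=0;x=0;xd=0;F=[];A=[];Y=[]
    wn=1/tau
    for ci in c:
        a=wn*wn*(ci-y)-2*wn*v; v+=a*dt;y+=v*dt
        xa=w*w*(y-x)+2*z*w*(v-xd); xd+=xa*dt;x+=xd*dt
        A.append(a);F.append(.21*xa);Y.append(y)
    i=int((len(seq)*T+.15)/dt)
    return np.ptp(np.array(F)[i:])/2,max(map(abs,A)),max(Y),min(Y)
for name,s in dict(tri8=[40,0,-40,0]*3+[40,0,0,0],tri=[40,0,-40,0]*3+[0,0,0,0],six=[35,40,5,-35,-40,-5]*2+[35,40,0,0],six2=[35,40,0,-35,-40,0]*2+[0,0,0,0],six3=[20,40,20,-20,-40,-20]*2+[20,40,20,0],five=[32,40,0,-40,-32,8,40,24,-16,-40,-24,16,40,10,0,0]).items():
    r=[amp(s,f) for f in (4.5,4.8,5,5.2,5.5)]
    print(name,[round(a[0],2) for a in r],r[0][1].round(1),r[0][2:])
```

```text
tri8 [np.float64(3.98), np.float64(2.65), np.float64(3.96), np.float64(4.28), np.float64(2.49)] 17.7 (np.float64(0.030079411877001555), np.float64(-0.029847190686037438))
tri [np.float64(4.61), np.float64(2.99), np.float64(1.85), np.float64(2.79), np.float64(3.66)] 17.7 (np.float64(0.030079411877001555), np.float64(-0.029847190686037438))
six [np.float64(2.05), np.float64(3.09), np.float64(2.65), np.float64(2.07), np.float64(2.96)] 10.6 (np.float64(0.037648626289099624), np.float64(-0.037569892782792644))
six2 [np.float64(2.6), np.float64(1.81), np.float64(1.17), np.float64(1.87), np.float64(2.77)] 10.5 (np.float64(0.037602953221954345), np.float64(-0.03758677449357717))
six3 [np.float64(0.76), np.float64(1.04), np.float64(0.67), np.float64(0.37), np.float64(0.41)] 9.2 (np.float64(0.0349200301294259), np.float64(-0.03480019722589569))
five [np.float64(2.36), np.float64(1.5), np.float64(1.7), np.float64(1.76), np.float64(1.39)] 12.2 (np.float64(0.03672790758856293), np.float64(-0.035193426275654825))
```

>>> jog_arm([
  [0,0.035,0,0,0,0],
  [0,0.04,0,0,0,0],
  [0,0.005,0,0,0,0],
  [0,-0.035,0,0,0,0],
  [0,-0.04,0,0,0,0],
  [0,-0.005,0,0,0,0],
  [0,0.035,0,0,0,0],
  [0,0.04,0,0,0,0],
], newtons=50)

```text
time: 4.65
ee_pos: [0.4472, -0.0361, 0.1194]
eef_rot: [3.14, 0.001, -0.002]
ft_force: [-0.5, -0.4, -6.0]
finger_gap: 0.0566
```

>>> jog_arm([
  [0,-0.035,0,0,0,0],
  [0,-0.075,0,0,0,0],
  [0,-0.08,0,0,0,0],
  [0,-0.045,0,0,0,0],
  [0,-0.005,0,0,0,0],
  [0,0,0,0,0,0],
  [0,-0.04,0,0,0,0],
  [0,-0.04,0,0,0,0],
])

```text
time: 5.32
ee_pos: [0.4462, 0.0107, 0.1192]
eef_rot: [-3.139, 0.003, -0.0]
ft_force: [-0.9, 0.5, -5.7]
finger_gap: 0.0569
```

```bash
cat > feel.py <<'E'
from h import *
from station import arm
F=[]
for i in range(16):
    s=arm.get_state();F.append(np.r_[s['time'],s['ft_force'],s['ee_pos']]);arm.snapshot('wrist')
F=np.array(F);np.set_printoptions(suppress=True,linewidth=200)
print(np.c_[F[:,0],F[:,1:4]].round(2).T)
print('std after .15s',F[3:,1:4].std(0).round(2),'ptp',np.ptp(F[3:,1:4],axis=0).round(2),'mean pos',F[3:,4:].mean(0).round(4))
E
python3 feel.py
```

```text
[[ 5.32  5.37  5.42  5.47  5.52  5.57  5.62  5.67  5.72  5.77  5.82  5.87  5.92  5.97  6.02  6.07]
 [-0.93 -0.69  0.98 -0.27  0.7   0.2   1.25 -0.09 -0.51  0.2   0.74  0.2  -0.17  0.35  1.31  0.22]
 [ 0.54 -1.68 -0.51  1.14 -0.16 -0.37 -0.25 -0.75  0.48 -0.09 -0.    0.53 -0.89 -0.14 -0.81  0.15]
 [-5.74 -6.09 -5.88 -6.22 -6.27 -6.06 -5.73 -6.94 -5.15 -6.68 -6.45 -6.28 -5.85 -5.39 -6.58 -5.59]]
std after .15s [0.53 0.55 0.51] ptp [1.82 2.03 1.79] mean pos [0.4473 0.0076 0.12  ]
```

```bash
cat > feel.py <<'E'
from h import *
import sys
def fit(F):
    t=F[:,0]
    for ax,n in ((1,'x'),(2,'y'),(3,'z')):
        best=[]
        for f in np.arange(3.5,7.01,.25):
            e=np.exp(-0.5*(t-t[0]))
            A=np.c_[np.ones_like(t),e*np.sin(2*np.pi*f*t),e*np.cos(2*np.pi*f*t)]
            c,r,*_=np.linalg.lstsq(A,F[:,ax],rcond=None); best.append((np.hypot(c[1],c[2]).round(2),f))
        print(n,'amp by f',[float(b[0]) for b in best])
if __name__=='__main__':
    from station import arm
    F=[]
    for i in range(int(sys.argv[2])):
        s=arm.get_state();F.append(np.r_[s['time'],s['ft_force'],s['ee_pos']]);arm.snapshot('wrist')
    F=np.array(F);np.save(sys.argv[1],F);np.set_printoptions(suppress=True,linewidth=200)
    print(np.c_[F[:,0],F[:,1:4]].round(2).T)
    print('std after .15s',F[3:,1:4].std(0).round(2),'mean pos',F[3:,4:].mean(0).round(4))
    fit(F)
E
python3 - <<'E'
from feel import *
t=np.array([ 5.32 , 5.37 , 5.42,  5.47 , 5.52 , 5.57 , 5.62 , 5.67  ,5.72 , 5.77 , 5.82 , 5.87,  5.92 , 5.97,  6.02 , 6.07])
x=[-0.93 ,-0.69 , 0.98, -0.27 , 0.7  , 0.2 ,  1.25 ,-0.09, -0.51 , 0.2  , 0.74 , 0.2 , -0.17 , 0.35 , 1.31 , 0.22]
y=[ 0.54 ,-1.68, -0.51,  1.14, -0.16, -0.37 ,-0.25, -0.75,  0.48 ,-0.09 ,-0.  ,  0.53, -0.89, -0.14 ,-0.81 , 0.15]
z=[-5.74, -6.09 ,-5.88, -6.22 ,-6.27, -6.06, -5.73, -6.94, -5.15, -6.68, -6.45 ,-6.28, -5.85 ,-5.39 ,-6.58, -5.59]
F=np.c_[t,x,y,z];fit(F[1:])
E
```

```text
x amp by f [0.22, 0.26, 0.29, 0.31, 0.38, 0.53, 0.65, 0.65, 0.57, 0.44, 0.29, 0.12, 0.12, 0.2, 0.2]
y amp by f [0.64, 0.55, 0.46, 0.41, 0.49, 0.56, 0.56, 0.52, 0.45, 0.35, 0.34, 0.37, 0.41, 0.47, 0.52]
z amp by f [0.18, 0.18, 0.17, 0.14, 0.13, 0.17, 0.22, 0.28, 0.34, 0.39, 0.37, 0.31, 0.24, 0.17, 0.16]
```

```bash
cat > look.py <<'E'
from h import *
import sys
from station import arm
n,name=sys.argv[1:3];a=[int(v) for v in sys.argv[3:7]]
K=arm.camera_model(n);p,d=arm.snapshot(n);np.savez(name+'.npz',p=p,d=d,**K)
q=p[a[1]:a[3],a[0]:a[2],::-1] if a else p[:,:,::-1]
k=min(800/q.shape[1],600/q.shape[0]);cv2.imwrite(f'pics/{name}.png',cv2.resize(q,None,fx=k,fy=k,interpolation=cv2.INTER_CUBIC))
E
python3 look.py side s1 220 120 420 270
```

```text
(no output)
```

View pics/s1.png

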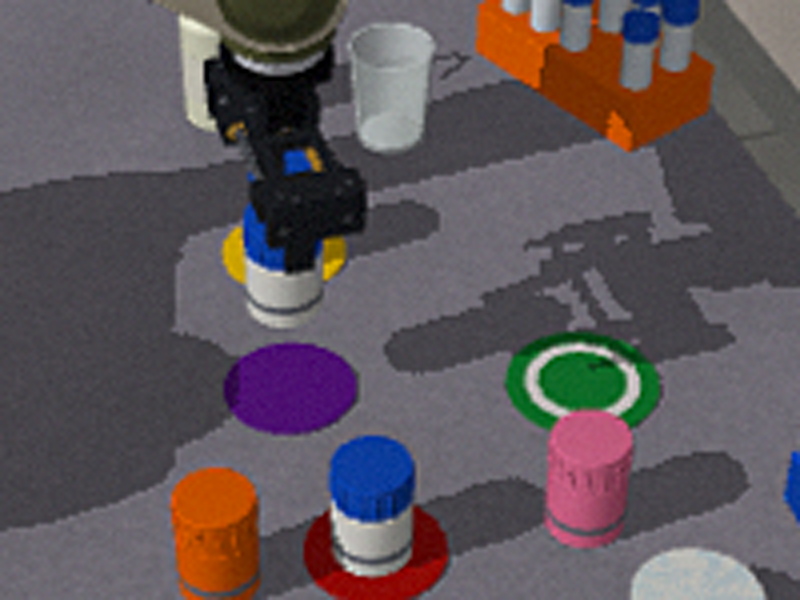

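The canister hangs upright above the purple coaster, in the crop around (285,290). I'm lowering it.

>>> jog_arm([
  [0,0,0.012,0,0,0],
  [0,0,0.028,0,0,0],
  [0,0,0.046,0,0,0],
  [0,0,0.061,0,0,0],
  [0,0,0.072,0,0,0],
  [0,0,0.079,0,0,0],
  [0,0,0.083,0,0,0],
  [0,0,0.084,0,0,0],
])

```text
time: 6.83
ee_pos: [0.4479, 0.0079, 0.037]
eef_rot: [-3.141, -0.001, 0.0]
ft_force: [-4.0, 2.7, 11.7]
finger_gap: 0.0571
```

>>> jog_arm([
  [0,0,0,0,0,0],
  [0,0,0,0,0,0],
  [0,0,0,0,0,0],
  [0,0,0,0,0,0],
  [0,0,0,0,0,0],
  [0,0,0,0,0,0],
  [0,0,0,0,0,0],
  [0,0,0,0,0,0],
], claw=0)

```text
time: 7.5
ee_pos: [0.4474, 0.0078, 0.0363]
eef_rot: [3.142, -0.0, 0.0]
ft_force: [-0.6, 0.5, -0.6]
finger_gap: 0.0883
```

>>> jog_arm([
  [0,0,-0.03,0,0,0],
  [0,0,-0.07,0,0,0],
  [0,0,-0.105,0,0,0],
  [0.005,-0.02,-0.135,0,0,0],
  [0.015,-0.055,-0.145,0,0,0],
  [0.025,-0.093,-0.15,0,0,0],
  [0.035,-0.13,-0.15,0,0,0],
  [0.0443,-0.1628,-0.15,0,0,0],
])

```text
time: 8.17
ee_pos: [0.4918, 0.1729, 0.1867]
eef_rot: [-3.141, -0.001, 0.001]
ft_force: [1.1, -0.5, -0.0]
finger_gap: 0.0884
```

```bash
python3 look.py wrist w1; python3 -c "
from h import *
to([.4917,.1706,.036])
measure(np.load('w1.npz'),('purple','yellow','green'))"
```

```text
t 8.22 pos [0.4924 0.177  0.1863] rpy [-3.1394e+00 -1.1000e-03  3.5000e-03] F [-2.79  1.26 -0.06] gap 0.0881
shift mm [ -0.9   6.7 150.3] turn [-0.12 -0.06  0.2 ] n 0.15
bench 0.0004
purple circle [0.4476 0.0084 0.0513] n 2637
yellow circle [0.4891 0.1729 0.0512] n 2554
green circle [ 0.6669 -0.0559  0.0596] n 2193
cap circle [0.4925 0.1722 0.028 ] ztop 0.0894 mean [0.4931 0.1722 0.0883]
cap circle [0.4475 0.0112 0.0292] ztop 0.0894 mean [0.4481 0.0109 0.0882]
```

View pics/w1.png

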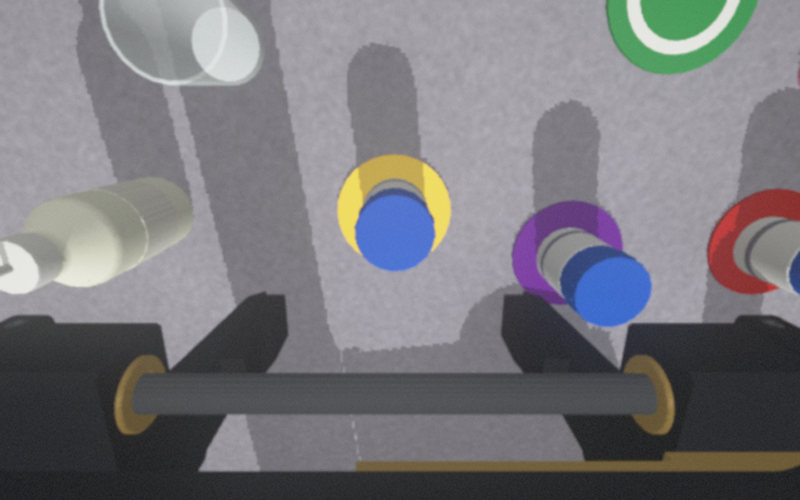

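The purple canister stands back on its coaster, and yellow is centred below the gripper at (395,225). Descending.

>>> jog_arm([
  [0,0,0.015,0,0,0],
  [0,0,0.04,0,0,0],
  [0,0,0.07,0,0,0],
  [0,0,0.1,0,0,0],
  [0,0,0.124,0,0,0],
  [0,0,0.139,0,0,0],
  [0,0,0.147,0,0,0],
  [0,0,0.15,0,0,0],
])

```text
time: 8.88
ee_pos: [0.4911, 0.1705, 0.0352]
eef_rot: [3.141, 0.002, 0.0]
ft_force: [-0.4, 0.3, -0.5]
finger_gap: 0.0881
```

>>> jog_arm([
  [0,0,0,0,0,0],
  [0,0,0,0,0,0],
  [0,0,0,0,0,0],
  [0,0,0,0,0,0],
  [0,0,0,0,0,0],
  [0,0,0,0,0,0],
  [0,0,0,0,0,0],
  [0,0,0,0,0,0],
], claw=1, newtons=50)

```text
time: 9.55
ee_pos: [0.4922, 0.1712, 0.0371]
eef_rot: [-3.141, -0.002, 0.0]
ft_force: [-0.6, 4.6, 5.7]
finger_gap: 0.0568
```

>>> jog_arm([
  [0,0,-0.005,0,0,0],
  [-0.001,0,-0.018,0,0,0],
  [-0.002,-0.001,-0.036,0,0,0],
  [-0.003,-0.002,-0.054,0,0,0],
  [-0.003,-0.002,-0.07,0,0,0],
  [-0.003,-0.002,-0.08,0,0,0],
  [-0.003,-0.002,-0.084,0,0,0],
  [-0.003,-0.002,-0.084,0,0,0],
])

```text
time: 10.22
ee_pos: [0.4885, 0.1725, 0.1203]
eef_rot: [3.141, -0.0, 0.0]
ft_force: [-0.7, -0.3, -6.5]
finger_gap: 0.0568
```

```bash
python3 -c "
from h import *
to([.4887,.1725,.12])"
```

```text
t 10.22 pos [0.4885 0.1725 0.1203] rpy [ 3.1414e+00 -0.0000e+00  3.0000e-04] F [-0.67 -0.33 -6.5 ] gap 0.0568
shift mm [ 0.2 -0.   0.3] turn [ 0.01 -0.    0.02] n 0.0
```

>>> jog_arm([
  [0,0.035,0,0,0,0],
  [0,0.04,0,0,0,0],
  [0,0.005,0,0,0,0],
  [0,-0.035,0,0,0,0],
  [0,-0.04,0,0,0,0],
  [0,-0.005,0,0,0,0],
  [0,0.035,0,0,0,0],
  [0,0.04,0,0,0,0],
])

```text
time: 10.88
ee_pos: [0.4879, 0.1285, 0.1187]
eef_rot: [3.139, 0.003, -0.002]
ft_force: [-0.0, -1.4, -6.4]
finger_gap: 0.0571
```

>>> jog_arm([
  [0,-0.035,0,0,0,0],
  [0,-0.075,0,0,0,0],
  [0,-0.08,0,0,0,0],
  [0,-0.045,0,0,0,0],
  [0,-0.005,0,0,0,0],
  [0,0,0,0,0,0],
  [0,-0.04,0,0,0,0],
  [0,-0.04,0,0,0,0],
])

```text
time: 11.55
ee_pos: [0.4879, 0.1756, 0.1193]
eef_rot: [-3.139, 0.002, -0.0]
ft_force: [-0.8, 2.0, -5.9]
finger_gap: 0.0566
```

```bash
python3 feel.py yel.npy 22
```

```text
[[11.55 11.6  11.65 11.7  11.75 11.8  11.85 11.9  11.95 12.   12.05 12.1  12.15 12.2  12.25 12.3  12.35 12.4  12.45 12.5  12.55 12.6 ]
 [-0.79 -0.21  1.04  0.26  0.07  0.18  0.56 -0.63 -0.82  0.13  0.72 -0.14 -0.53  0.9   0.76 -0.4  -0.18 -0.63  0.17 -0.68 -0.25 -0.4 ]
 [ 2.02 -1.48 -0.79  1.84  0.96 -1.28 -1.25  1.24  0.83 -0.1  -1.21  1.63  0.52 -0.54 -0.41  0.92  1.14 -0.73 -0.61  0.16  0.78 -0.95]
 [-5.87 -7.04 -7.62 -6.94 -6.21 -7.19 -7.41 -7.02 -6.87 -7.01 -7.16 -6.77 -6.89 -7.16 -7.02 -6.52 -5.92 -7.15 -6.97 -7.69 -6.73 -7.01]]
std after .15s [0.51 0.99 0.39] mean pos [0.4885 0.1725 0.12  ]
x amp by f [0.22, 0.22, 0.13, 0.11, 0.36, 0.59, 0.69, 0.68, 0.62, 0.46, 0.26, 0.1, 0.08, 0.16, 0.21]
y amp by f [0.36, 0.44, 0.39, 0.56, 1.07, 1.64, 1.81, 1.57, 1.11, 0.6, 0.55, 0.61, 0.48, 0.39, 0.56]
z amp by f [0.41, 0.4, 0.28, 0.14, 0.33, 0.51, 0.57, 0.5, 0.4, 0.31, 0.29, 0.25, 0.22, 0.21, 0.19]
```

Yellow shows a clear 5 Hz swing along the shake axis, with a decaying amplitude of about 1.5 N. I'll set it down and still try red.

>>> jog_arm([
  [0,0,0.012,0,0,0],
  [0,0,0.028,0,0,0],
  [0,0,0.046,0,0,0],
  [0,0,0.061,0,0,0],
  [0,0,0.072,0,0,0],
  [0,0,0.079,0,0,0],
  [0,0,0.083,0,0,0],
  [0,0,0.084,0,0,0],
])

```text
time: 13.32
ee_pos: [0.4891, 0.1727, 0.0372]
eef_rot: [3.141, -0.001, 0.001]
ft_force: [-5.7, 0.3, 8.4]
finger_gap: 0.0568
```

>>> jog_arm([
  [0,0,0,0,0,0],
  [0,0,0,0,0,0],
  [0,0,0,0,0,0],
  [0,0,0,0,0,0],
  [0,0,0,0,0,0],
  [0,0,0,0,0,0],
  [0,0,0,0,0,0],
  [0,0,0,0,0,0],
], claw=0)

```text
time: 13.98
ee_pos: [0.4886, 0.1726, 0.0362]
eef_rot: [3.142, -0.0, 0.0]
ft_force: [0.1, -0.1, -1.4]
finger_gap: 0.088
```

>>> jog_arm([
  [0,0,-0.03,0,0,0],
  [0,0,-0.07,0,0,0],
  [0,0,-0.105,0,0,0],
  [-0.001,0.02,-0.135,0,0,0],
  [-0.004,0.055,-0.145,0,0,0],
  [-0.008,0.093,-0.15,0,0,0],
  [-0.012,0.133,-0.15,0,0,0],
  [-0.016,0.173,-0.15,0,0,0],
])

```text
time: 14.65
ee_pos: [0.4723, -0.0018, 0.1867]
eef_rot: [3.141, -0.001, 0.001]
ft_force: [1.2, 0.7, 0.4]
finger_gap: 0.0882
```

```bash
python3 -c "
from h import *
to([.457,-.1757,.186])"
```

```text
t 14.65 pos [ 0.4723 -0.0018  0.1867] rpy [ 3.1413e+00 -1.2000e-03  1.2000e-03] F [1.19 0.71 0.44] gap 0.0882
shift mm [-15.5 173.8   0.8] turn [ 0.02 -0.07  0.07] n 0.175
```

>>> jog_arm([
  [-0.003,0.035,0,0,0,0],
  [-0.006,0.07,0,0,0,0],
  [-0.009,0.105,0,0,0,0],
  [-0.012,0.135,0,0,0,0],
  [-0.014,0.158,0,0,0,0],
  [-0.0157,0.17,0,0,0,0],
  [-0.0157,0.175,0,0,0,0],
  [-0.0157,0.175,0,0,0,0],
])

```text
time: 15.32
ee_pos: [0.457, -0.1755, 0.1861]
eef_rot: [-3.141, 0.0, -0.001]
ft_force: [1.0, -0.0, -0.7]
finger_gap: 0.0882
```

```bash
python3 look.py wrist w2; python3 look.py scene c2 170 130 430 290; python3 -c "
from h import *
to([.457,-.1757,.036])
measure(np.load('w2.npz'));measure(np.load('c2.npz'))"
```

```text
t 15.42 pos [ 0.4572 -0.1743  0.1862] rpy [-3.1412e+00  1.0000e-04  1.3000e-03] F [0.18 0.3  0.05] gap 0.0884
shift mm [-1.000e-01  1.400e+00  1.502e+02] turn [-0.02  0.01  0.07] n 0.15
bench 0.0004
purple circle [0.4476 0.0078 0.0513] n 2953
yellow circle [0.4888 0.1714 0.0513] n 2509
red none
green circle [ 0.6655 -0.0568  0.0583] n 1083
cap circle [ 0.4577 -0.1759  0.0284] ztop 0.0894 mean [ 0.4583 -0.1759  0.0883]
cap circle [0.4473 0.0068 0.0294] ztop 0.0892 mean [0.4476 0.007  0.088 ]
bench 0.0001
purple circle [0.4487 0.01   0.0506] n 379
yellow circle [0.4898 0.1742 0.0512] n 409
red circle [ 0.4603 -0.1751  0.0485] n 314
green circle [ 0.6672 -0.0547  0.0586] n 479
cap circle [0.4479 0.0124 0.028 ] ztop 0.0918 mean [0.4476 0.0122 0.0888]
cap circle [ 0.4595 -0.1727  0.0284] ztop 0.0915 mean [ 0.4597 -0.1732  0.0885]
cap circle [0.4901 0.1741 0.0281] ztop 0.0912 mean [0.4897 0.1744 0.0886]
```

View pics/w2.png

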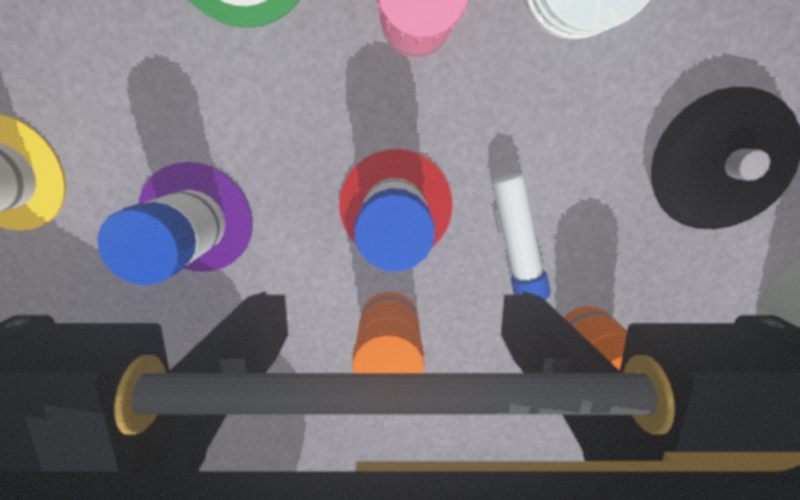

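View pics/c2.png

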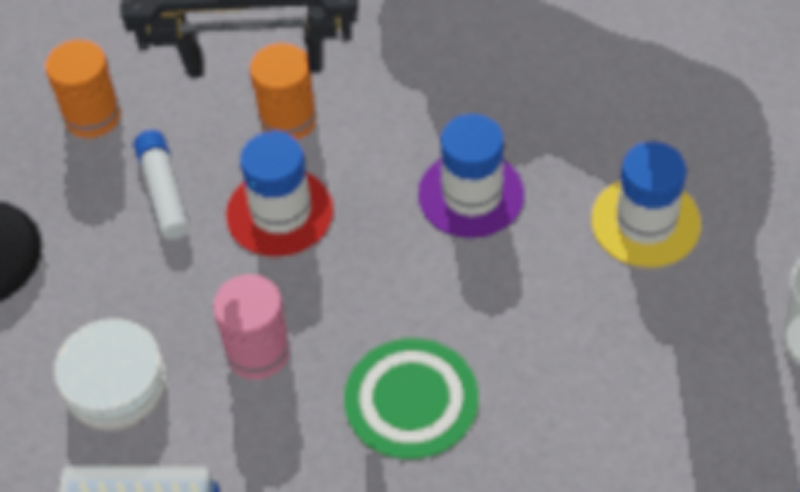

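```bash
python3 -c "
from h import *
f=np.load('w2.npz');print(-f['R'].T@f['t'],f['R'][2])"
```

```text
[ 0.53348523 -0.17582339  0.35895463] [-2.92456622e-01 -1.44600367e-04 -9.56278779e-01]
```

>>> jog_arm([
  [0,0,0.015,0,0,0],
  [0,0,0.04,0,0,0],
  [0,0,0.07,0,0,0],
  [0,0,0.1,0,0,0],
  [0,0,0.124,0,0,0],
  [0,0,0.139,0,0,0],
  [0,0,0.147,0,0,0],
  [0,0,0.15,0,0,0],
])

```text
time: 16.08
ee_pos: [0.4569, -0.1742, 0.0354]
eef_rot: [-3.141, 0.001, 0.002]
ft_force: [-1.0, 0.1, -0.0]
finger_gap: 0.0879
```

>>> jog_arm([
  [0,0,0,0,0,0],
  [0,0,0,0,0,0],
  [0,0,0,0,0,0],
  [0,0,0,0,0,0],
  [0,0,0,0,0,0],
  [0,0,0,0,0,0],
  [0,0,0,0,0,0],
  [0,0,0,0,0,0],
], claw=1, newtons=50)

```text
time: 16.75
ee_pos: [0.4573, -0.1756, 0.0368]
eef_rot: [3.141, -0.001, 0.0]
ft_force: [-1.4, -0.2, 5.6]
finger_gap: 0.0566
```

>>> jog_arm([
  [0,0,-0.005,0,0,0],
  [0,0,-0.018,0,0,0],
  [0.001,0.001,-0.036,0,0,0],
  [0.001,0.001,-0.054,0,0,0],
  [0.001,0.001,-0.07,0,0,0],
  [0.001,0.001,-0.08,0,0,0],
  [0.001,0.001,-0.084,0,0,0],
  [0.001,0.001,-0.084,0,0,0],
])

```text
time: 17.42
ee_pos: [0.458, -0.1764, 0.1205]
eef_rot: [3.141, -0.0, 0.0]
ft_force: [0.1, -0.9, -4.4]
finger_gap: 0.0569
```

```bash
python3 -c "
from h import *
to([.458,-.1767,.12])"
```

```text
t 17.42 pos [ 0.458  -0.1764  0.1205] rpy [ 3.1413e+00 -4.0000e-04  4.0000e-04] F [ 0.12 -0.9  -4.43] gap 0.0569
shift mm [-0.   0.3  0.5] turn [ 0.01 -0.02  0.02] n 0.001
```

>>> jog_arm([
  [0,0.035,0,0,0,0],
  [0,0.04,0,0,0,0],
  [0,0.005,0,0,0,0],
  [0,-0.035,0,0,0,0],
  [0,-0.04,0,0,0,0],
  [0,-0.005,0,0,0,0],
  [0,0.035,0,0,0,0],
  [0,0.04,0,0,0,0],
])

```text
time: 18.08
ee_pos: [0.4579, -0.2206, 0.1194]
eef_rot: [3.14, 0.0, -0.002]
ft_force: [0.4, -0.4, -4.1]
finger_gap: 0.057
```

>>> jog_arm([
  [0,-0.035,0,0,0,0],
  [0,-0.075,0,0,0,0],
  [0,-0.08,0,0,0,0],
  [0,-0.045,0,0,0,0],
  [0,-0.005,0,0,0,0],
  [0,0,0,0,0,0],
  [0,-0.04,0,0,0,0],
  [0,-0.04,0,0,0,0],
])

```text
time: 18.75
ee_pos: [0.4568, -0.1728, 0.1187]
eef_rot: [-3.138, 0.003, 0.0]
ft_force: [-0.2, -0.1, -5.3]
finger_gap: 0.0563
```

```bash
python3 feel.py red.npy 22
```

```text
[[18.75 18.8  18.85 18.9  18.95 19.   19.05 19.1  19.15 19.2  19.25 19.3  19.35 19.4  19.45 19.5  19.55 19.6  19.65 19.7  19.75 19.8 ]
 [-0.25 -0.08 -0.17 -0.36  0.06  0.5   0.61  0.51 -0.7  -0.92 -0.39  0.36 -0.14  0.47 -0.18  0.05 -0.03 -0.16  0.05 -0.09  0.05 -0.63]
 [-0.11 -0.5  -0.62  0.22 -0.37  0.78 -0.36  0.23 -0.85  0.47 -0.22  0.02  0.57 -0.07  0.3   0.36  0.12  0.12 -0.1   0.06 -0.19  0.59]
 [-5.27 -3.96 -3.08 -3.35 -3.74 -4.34 -3.64 -3.62 -4.31 -3.88 -3.18 -3.36 -3.63 -3.67 -4.07 -4.07 -3.63 -4.09 -3.98 -4.23 -3.32 -3.57]]
std after .15s [0.42 0.38 0.34] mean pos [ 0.458  -0.1765  0.1201]
x amp by f [0.35, 0.29, 0.23, 0.24, 0.25, 0.22, 0.16, 0.08, 0.01, 0.02, 0.06, 0.14, 0.18, 0.18, 0.15]
y amp by f [0.28, 0.24, 0.14, 0.05, 0.08, 0.08, 0.04, 0.04, 0.06, 0.05, 0.13, 0.22, 0.25, 0.22, 0.16]
z amp by f [0.27, 0.18, 0.36, 0.52, 0.56, 0.45, 0.37, 0.4, 0.43, 0.33, 0.13, 0.05, 0.15, 0.2, 0.25]
```

Red is quiet, with a 5 Hz amplitude of about 0.05 N against about 1.8 N for yellow. I'm putting red back.

>>> jog_arm([
  [0,0,0.012,0,0,0],
  [0,0,0.028,0,0,0],
  [0,0,0.046,0,0,0],
  [0,0,0.061,0,0,0],
  [0,0,0.072,0,0,0],
  [0,0,0.079,0,0,0],
  [0,0,0.083,0,0,0],
  [0,0,0.084,0,0,0],
])

```text
time: 20.52
ee_pos: [0.4581, -0.1763, 0.0369]
eef_rot: [-3.141, 0.0, 0.0]
ft_force: [-5.9, 3.4, 13.7]
finger_gap: 0.057
```

>>> jog_arm([
  [0,0,0,0,0,0],
  [0,0,0,0,0,0],
  [0,0,0,0,0,0],
  [0,0,0,0,0,0],
  [0,0,0,0,0,0],
  [0,0,0,0,0,0],
  [0,0,0,0,0,0],
  [0,0,0,0,0,0],
], claw=0)

```text
time: 21.18
ee_pos: [0.458, -0.1764, 0.0362]
eef_rot: [3.142, 0.0, 0.0]
ft_force: [0.0, -0.6, 0.6]
finger_gap: 0.0885
```

>>> jog_arm([
  [0,0,-0.03,0,0,0],
  [0,0,-0.07,0,0,0],
  [0,0,-0.105,0,0,0],
  [0.001,-0.02,-0.135,0,0,0],
  [0.004,-0.055,-0.145,0,0,0],
  [0.008,-0.093,-0.15,0,0,0],
  [0.012,-0.133,-0.15,0,0,0],
  [0.016,-0.173,-0.15,0,0,0],
])

```text
time: 21.85
ee_pos: [0.4739, -0.0018, 0.1867]
eef_rot: [3.141, -0.001, -0.0]
ft_force: [0.7, -0.2, -0.9]
finger_gap: 0.0882
```

```bash
python3 -c "
from h import *
to([.4887,.1725,.186])"
```

```text
t 21.85 pos [ 0.4739 -0.0018  0.1867] rpy [ 3.1413e+00 -1.1000e-03 -5.0000e-04] F [ 0.74 -0.2  -0.87] gap 0.0882
shift mm [  14.7 -174.3    0.7] turn [ 0.02 -0.06 -0.03] n 0.175
```

>>> jog_arm([
  [0.003,-0.035,0,0,0,0],
  [0.006,-0.07,0,0,0,0],
  [0.009,-0.105,0,0,0,0],
  [0.012,-0.135,0,0,0,0],
  [0.014,-0.158,0,0,0,0],
  [0.0147,-0.17,0,0,0,0],
  [0.0147,-0.1755,0,0,0,0],
  [0.0147,-0.1755,0,0,0,0],
])

```text
time: 22.52
ee_pos: [0.4885, 0.1724, 0.1861]
eef_rot: [3.141, 0.0, 0.001]
ft_force: [0.1, 0.0, 0.0]
finger_gap: 0.088
```

```bash
python3 look.py wrist w3; python3 look.py scene c3 170 130 430 290;python3 -c "
from h import *
to([.489,.1725,.036])
measure(np.load('w3.npz'));measure(np.load('c3.npz'))"
```

```text
t 22.62 pos [0.4886 0.1712 0.1862] rpy [ 3.1413e+00  2.0000e-04 -5.0000e-04] F [0.22 0.79 0.63] gap 0.088
shift mm [  0.4  -1.4 150.2] turn [ 0.02  0.01 -0.03] n 0.15
bench 0.0004
purple circle [0.4476 0.0083 0.0513] n 2689
yellow circle [0.4892 0.1729 0.0512] n 2803
red circle [ 0.4802 -0.1418  0.006 ] n 51
green circle [ 0.6667 -0.0559  0.0595] n 2118
cap circle [0.4885 0.1733 0.028 ] ztop 0.0894 mean [0.4891 0.1733 0.0883]
cap circle [0.4475 0.0113 0.0292] ztop 0.0893 mean [0.4481 0.011  0.0882]
bench 0.0001
purple circle [0.4487 0.01   0.0506] n 379
yellow circle [0.4903 0.1738 0.0508] n 405
red circle [ 0.4602 -0.175   0.0486] n 314
green circle [ 0.6672 -0.0547  0.0586] n 476
cap circle [0.4475 0.0114 0.0282] ztop 0.091 mean [0.4474 0.0118 0.0884]
cap circle [ 0.4593 -0.1739  0.0281] ztop 0.0913 mean [ 0.4593 -0.1738  0.0885]
cap circle [0.49   0.1738 0.0277] ztop 0.0917 mean [0.4899 0.1742 0.0887]
```

View pics/c3.png

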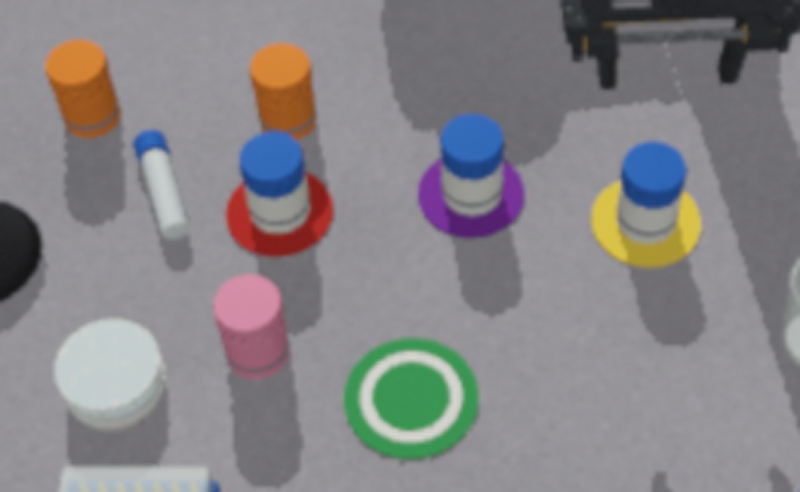

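All three canisters stand within about 2 mm of their coaster centres; in the crop red is at (278,190), purple (472,170) and yellow (650,195). I'm picking up yellow.

>>> jog_arm([
  [0,0,0.015,0,0,0],
  [0,0,0.04,0,0,0],
  [0,0,0.07,0,0,0],
  [0,0,0.1,0,0,0],
  [0,0,0.124,0,0,0],
  [0,0,0.139,0,0,0],
  [0,0,0.147,0,0,0],
  [0,0,0.15,0,0,0],
])

```text
time: 23.28
ee_pos: [0.4884, 0.1711, 0.0354]
eef_rot: [3.141, 0.002, -0.001]
ft_force: [-0.2, -0.2, -0.5]
finger_gap: 0.0881
```

>>> jog_arm([
  [0,0,0,0,0,0],
  [0,0,0,0,0,0],
  [0,0,0,0,0,0],
  [0,0,0,0,0,0],
  [0,0,0,0,0,0],
  [0,0,0,0,0,0],
  [0,0,0,0,0,0],
  [0,0,0,0,0,0],
], claw=1, newtons=50)

```text
time: 23.95
ee_pos: [0.4891, 0.1726, 0.037]
eef_rot: [-3.141, -0.002, 0.0]
ft_force: [-1.1, 3.6, 7.0]
finger_gap: 0.0572
```

>>> jog_arm([
  [0,0,-0.005,0,0,0],
  [0,0,-0.02,0,0,0],
  [0,0,-0.045,0,0,0],
  [0,0,-0.075,0,0,0],
  [0,0,-0.105,0,0,0],
  [0,0,-0.13,0,0,0],
  [0,0,-0.145,0,0,0],
  [0,0,-0.15,0,0,0],
])

```text
time: 24.62
ee_pos: [0.4889, 0.172, 0.188]
eef_rot: [3.141, -0.002, 0.0]
ft_force: [0.2, 0.4, -7.2]
finger_gap: 0.0568
```

```bash
python3 -c "
from h import *
to([.666,-.056,.186])"
```

```text
t 24.62 pos [0.4889 0.172  0.188 ] rpy [ 3.1413e+00 -2.1000e-03  4.0000e-04] F [ 0.2   0.42 -7.21] gap 0.0568
shift mm [177.  228.    2.5] turn [ 0.02 -0.12  0.02] n 0.289
```

>>> jog_arm([
  [0.006,0.008,0,0,0,0],
  [0.02,0.025,0,0,0,0],
  [0.037,0.047,0,0,0,0],
  [0.054,0.07,0,0,0,0],
  [0.072,0.093,0,0,0,0],
  [0.09,0.116,0,0,0,0],
  [0.108,0.139,0,0,0,0],
  [0.124,0.16,0,0,0,0],
])

```text
time: 25.28
ee_pos: [0.6128, 0.0099, 0.1835]
eef_rot: [-3.141, 0.004, -0.0]
ft_force: [0.3, 0.6, -7.4]
finger_gap: 0.0568
```

>>> jog_arm([
  [0.015,0.019,0,0,0,0],
  [0.028,0.036,0,0,0,0],
  [0.039,0.05,0,0,0,0],
  [0.046,0.06,0,0,0,0],
  [0.051,0.066,0,0,0,0],
  [0.053,0.0685,0,0,0,0],
  [0.053,0.0685,0,0,0,0],
  [0.053,0.0685,0,0,0,0],
])

```text
time: 25.95
ee_pos: [0.6653, -0.0559, 0.1855]
eef_rot: [-3.141, 0.001, 0.001]
ft_force: [-1.1, -0.0, -6.6]
finger_gap: 0.0571
```

```bash
python3 look.py scene c4; python3 look.py side s4 220 80 460 330;python3 -c "
from h import *
to([.666,-.056,.186])
for n in('c4','s4'): measure(np.load(n+'.npz'))"
```

```text
t 26.05 pos [ 0.6654 -0.0556  0.1861] rpy [-3.1414e+00  4.0000e-04  1.2000e-03] F [-0.03 -0.2  -7.1 ] gap 0.0569
shift mm [0.6 0.4 0.1] turn [-0.01  0.02  0.07] n 0.001
bench 0.0001
purple circle [ 0.4745 -0.0245  0.0076] n 14
yellow circle [0.4898 0.1742 0.0513] n 803
red circle [ 0.4615 -0.1799  0.0444] n 143
green circle [ 0.6672 -0.0547  0.0586] n 478
cap circle [ 0.6685 -0.0544  0.0271] ztop 0.2397 mean [ 0.6736 -0.0544  0.2374]
bench -0.0005
purple circle [0.4457 0.0057 0.0524] n 336
yellow circle [0.4867 0.1714 0.0524] n 456
red circle [ 0.4567 -0.1793  0.0513] n 388
green circle [ 0.6645 -0.0578  0.0602] n 267
cap circle [0.4439 0.0046 0.0288] ztop 0.0901 mean [0.4443 0.0058 0.0877]
cap circle [ 0.4552 -0.1801  0.029 ] ztop 0.0905 mean [ 0.4555 -0.1801  0.0877]
```

View pics/s4.png

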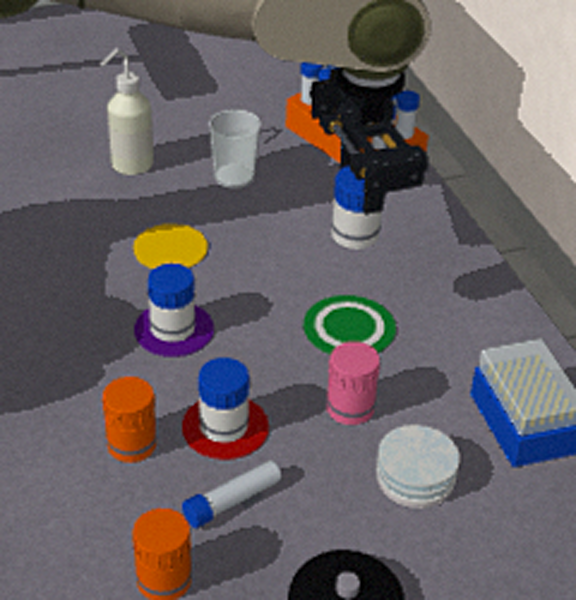

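View pics/c4.png

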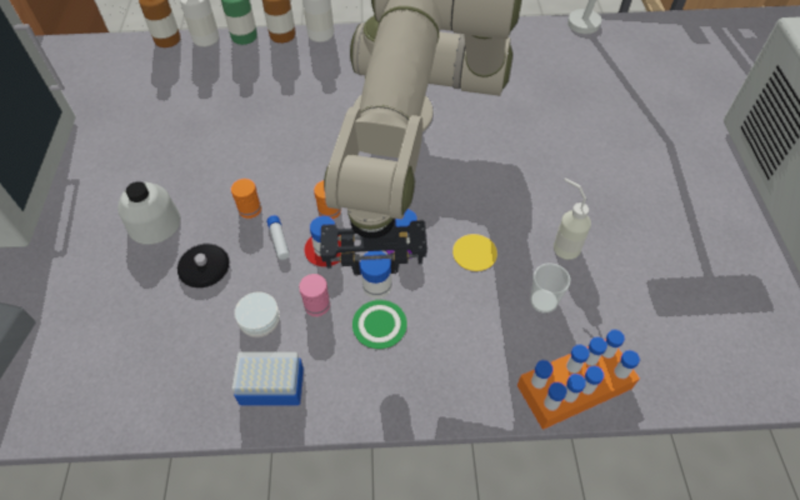

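The picture shows the yellow canister held upright over the green disc, with its cap top at 0.24 m, so its underside is about 15 cm above. Purple and red stand on their coasters and the bystanders look unmoved. I'll hold still for one call and hand in.

>>> jog_arm([
  [0,0,0,0,0,0],
  [0,0,0,0,0,0],
  [0,0,0,0,0,0],
  [0,0,0,0,0,0],
  [0,0,0,0,0,0],
  [0,0,0,0,0,0],
  [0,0,0,0,0,0],
  [0,0,0,0,0,0],
])

```text
time: 26.72
ee_pos: [0.6657, -0.0563, 0.1862]
eef_rot: [3.142, -0.0, 0.0]
ft_force: [-0.1, 0.1, -7.0]
finger_gap: 0.0568
```

```bash
python3 -c "
from h import *
to([.666,-.056,.186])
from station import arm
print(arm.job_done())"
```

```text
t 26.72 pos [ 0.6657 -0.0563  0.1862] rpy [ 3.1416e+00 -1.0000e-04  3.0000e-04] F [-0.14  0.14 -7.02] gap 0.0568
shift mm [ 0.3 -0.3  0.2] turn [ 0.   -0.    0.02] n 0.0
the job is handed in; nothing more can be done
None
```

I tried the canisters in the order purple, yellow, red, and the one from the yellow coaster is the one that rattles. I handed the job in at 26.7 s of the 72 s allowed.

- **Shaking:** each canister was lifted about 8 cm, shaken sideways by ±4 cm, and stood back on its own coaster. The cap-to-coaster offsets were at most 3 mm in the views I measured.
- **Yellow:** a clear swing at 5 Hz along the shake direction, about 1.8 N in amplitude and dying away.
- **Red:** steady, about 0.05 N.
- **Purple:** about 0.55 N by the fit, no larger than its reading across the shake direction. I judged it to be sensor noise, but it was the least clean of the three.

**Final state:** the arm holds the yellow canister still and upright within 1 mm of the disc centre I measured. Its underside is about 15 cm above the disc. The purple and red canisters stand on their coasters, and nothing else on the bench looked moved in the last pictures.

The scene and side cameras disagreed by 3–6 mm in absolute position. I used averages of the cameras, with the wrist camera as a check.

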